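# Set the photometer's filter wheel and take the reading

### The job

Push the black tab of the photometer's filter wheel round until it points at the middle of the label with three dots, then press the read key behind the wheel all the way down and let it come up. Only push, from the tab's side: do not take the tab between the fingers or lift the wheel off its seat, and leave the vials, flasks and jar where they stand.

Things in the scene. Friction and masses are not known exactly. Their poses are not given: they have to be found in the camera images.
- photometer: the photometer, a fixed cream box 290 mm (its x) by 310 mm (its y), flat deck 90 mm above the bench; its yaw varies. Origin: on the bench below the filter wheel's axis (the box reaches from x = -140 to +150 mm). The wheel lies on the deck, four label discs stand round the wheel's robot-facing (-x) half, and the read key is behind it at +x.
- turret (a joint): turning angle of the filter wheel, rad: an aluminium disc 130 mm across, top 108 mm above the bench (low hub to 113 mm), on an upright spindle. 0: the tab points along the photometer's -x; positive: counter-clockwise seen from above; stops at -2.2 and 2.2. It has no click stops: dry friction of 0.12 N m (about 1.5 N at the tab) holds it wherever it is left. It starts between -0.42 and 0.42; the labels lie at angles of about -1.75, -0.87, 0.87 and 1.75.
- spindle (a joint): height by which the wheel is lifted off its seat, m: 0 is seated. The wheel only rests there by its weight (about 0.4 kg) and could be lifted off: it must not be.
- turret_axis (a point): point on the wheel's upright axis at the height of the wheel's upper face, 108 mm above the bench.
- tab: the wheel's only tab: a black upright lug standing out at the wheel's rim, 26 mm along the wheel's radius, 16 mm along the rim, from 100 mm to 140 mm above the bench, with a thin white line along its top. Origin: middle of its top face, 78 mm from the axis. Its x axis points from the lug to the wheel's axis, y along the rim, z up.
- tab_aim (a point): the point that the tab points at: on the line from the wheel's axis through the tab, 118 mm from the axis (the radius of the label discs' centres), 98 mm above the bench. It turns with the wheel; over the middle of a label when the wheel is set to that label.
- label_three: the label with THREE dots, set in a triangle: the one to select. Fixed to the photometer's deck: a white disc 40 mm across, 5 mm thick, with raised black dots 9 mm across and 2 mm high. Origin: centre of its underside, at deck height (z = 90 mm). It stands 118 mm from the wheel's axis at any one of the four label places.
- label_one: the label with one dot. Fixed to the photometer's deck: a white disc 40 mm across, 5 mm thick, with raised black dots 9 mm across and 2 mm high. Origin: centre of its underside, at deck height (z = 90 mm).
- label_two: the label with two dots. Fixed to the photometer's deck: a white disc 40 mm across, 5 mm thick, with raised black dots 9 mm across and 2 mm high. Origin: centre of its underside, at deck height (z = 90 mm).
- label_four: the label with four dots, in a square. Fixed to the photometer's deck: a white disc 40 mm across, 5 mm thick, with raised black dots 9 mm across and 2 mm high. Origin: centre of its underside, at deck height (z = 90 mm).
- read_key (a joint): travel of the read key, m: 0 is up, 0.006 fully down; it springs up when let go. Fully down takes 5 N.
- read_key_top (a point): centre of the top of the read key, a round black push button 28 mm across in a grey housing on the deck, 115 mm behind the wheel's axis (photometer +x). The key is pushed straight down.
- vial_a: loose capped clear vial, 24 mm across, 47 mm tall, 30 g, standing on the photometer's deck near a corner; a bystander. Origin: centre of its underside.
- vial_b: loose capped clear vial, 24 mm across, 47 mm tall, 30 g, standing on the photometer's deck near a corner; a bystander. Origin: centre of its underside.
- flask_a: loose cream conical flask, 64 mm across at the foot, 44 mm at the mouth, 122 mm tall, standing on the bench beside the photometer; a bystander. Origin: centre of its underside.
- flask_b: loose cream conical flask, 64 mm across at the foot, 44 mm at the mouth, 122 mm tall, standing on the bench beside the photometer; a bystander. Origin: centre of its underside.
- flask_c: loose cream conical flask, 64 mm across at the foot, 44 mm at the mouth, 122 mm tall, standing on the bench beside the photometer; a bystander. Origin: centre of its underside.
- jar: loose amber screw-top jar, 60 mm across, 85 mm tall, standing on the bench beside the photometer; a bystander. Origin: centre of its underside.

How it is judged:
By the outcome, as a careful person would: the job done as asked, in the order asked, and still so for the second after the job is handed in, with the robot touching nothing.
It also fails if it takes over 51 s, if anything falls off the work surface, if the arm or the gripper's body presses on something with over 40 N, if the wrist force passes 120 N, or if a joint passes its speed limit or range.

### The arm

A 7-joint arm with a two-finger parallel gripper is mounted at the origin on the work surface. World frame = base frame: x ahead of the robot, y to its left, z up, the work surface at z = 0. Lengths are in m, angles in rad, forces in N, time in s.
With the tool pointing down it reaches from about 0.425 to 0.95 m from the base axis. Payload 4.7 kg.
Tool frame: the origin (TCP) lies between the finger pads; the fingertips stand 25 mm ahead of it and the grasp point (between the pads) lies 6 mm ahead of it; x points along the fingers, z is the direction in which the jaws open and shut, and the axes are right-handed (so a half turn about x gives the same grasp; the last joint's range is limited). The gripper opens to 85 mm and grips with 20 to 120 N. Pads are 22 mm wide; open, the fingers measure 114 mm over their backs; the gripper's body (76 mm by 85 mm) begins 54 mm behind the grasp point. The pads swing forward as they close: fully open they stand 13 mm farther back than shut.
Start: joints at [1.317, 0.469, -0.049, 1.532, 0.024, 1.141, -0.082], TCP at [0.151, -0.658, 0.226] pointing down, gripper open.
Joint ranges: [-2.59, 2.59], [-0.33, 1.99], [-1.39, 1.29], [0.1, 2.45], [-1.04, 4.18], [0.21, 1.99], [-2.66, 2.66]. Speed limits (rad/s): [2.57, 2.57, 3.14, 3.14, 3.14, 3.14, 3.14].

### API

Orientations are given as a 3x3 rotation matrix whose columns are the frame's x, y, z axes.
In Python, from rig import * gives the robot as it stands. Calls block until the motion is done:
- movep(position, orientation): joint-space move of the TCP to a pose.
- move_l(position, attitude=None, feed=0.15, until_force=None): straight line of the TCP; attitude=None keeps the orientation; feed is the mean speed in m/s. With until_force (N) it stops when the force on the tool has changed by that much, and returns True; else False.
- move_joints(angles): joint-space move.
- command_gripper(opening, newtons=None): finger opening in m; newtons is the grip in N (None keeps the last); returns when the fingers have stopped.
- sleep(seconds).
- inverse_kinematics(position, orientation): joint angles nearest the present ones, or None.
- sense(): the state.
- camera(name): name is "side" or "top"; returns (picture, depth): 384x512x3 uint8, red, green, blue; 384x512 float32, m along the optical axis (not along the pixel's ray), 0 where there is no reading.
- camera_params(name): a dict with "K" (3x3 intrinsics, pixels), "position" and "rotation" of the camera in the world. Camera axes: x right, y down, z forward; pixel columns grow to the right and rows downward; lengths in m; the calibration is good to about 2 mm. A picture is of the moment at which its call begins. camera_params takes no time and is no camera call.
A pose or a line that the arm cannot do raises Unreachable and nothing moves.
- finish_job(): hands the job in, once; it reports no verdict.
The state is a dict: "time_s": time; "joint_pos": joint angles; "qd": joint speeds; "joint_efforts": joint torques, N m; "position": TCP position; "tcp_rot": TCP orientation; "wrist_force": force on the tool from outside, world axes, zero at the start; "ft_torque": the same for the moment, N m; "finger_gap": finger opening in m.
Only numpy, scipy, OpenCV 4.12 (cv2) and the standard library are available. Lean on these libraries where they do the work, as an engineer would, in place of code of your own. Each camera call takes 0.05 s, during which the arm holds its last target.

## Working session

There is one attempt and no reset: what is moved stays moved. The work goes in short steps, each a Python script; the robot and the scene stay as the last script left them, time stands still between calls to the robot, and variables do not carry over. Pictures are saved under pics/ and viewed, and the job is handed in when it is done.

```bash
mkdir -p pics
python3 - <<'E'
from rig import *
import cv2,numpy as np
s=sense();print(s['time_s'],s['position'],s['finger_gap'])
for n in ("top","side"):
    im,d=camera(n); np.savez(f"{n}0.npz",im=im,d=d)
    cv2.imwrite(f"pics/{n}0.png",cv2.cvtColor(im,cv2.COLOR_RGB2BGR)); print(n,camera_params(n))
E
```

```text
0.0 [ 0.15035943 -0.65743043  0.22494021] 0.08554534799297474
top {'K': array([[368.54784825,   0.        , 263.77882291],
       [  0.        , 368.54784825, 188.26401158],
       [  0.        ,   0.        ,   1.        ]]), 'position': array([0.45492186, 0.03130337, 0.92070306]), 'rotation': array([[ 0.00658402, -0.99005456,  0.14052981],
       [-0.99978723, -0.0092647 , -0.01842979],
       [ 0.01954846, -0.14037857, -0.9899049 ]])}
side {'K': array([[490.1062014 ,   0.        , 259.23871482],
       [  0.        , 490.1062014 , 194.20327283],
       [  0.        ,   0.        ,   1.        ]]), 'position': array([0.37717355, 0.85221626, 0.82578185]), 'rotation': array([[-0.97884877, -0.13919962,  0.14992849],
       [-0.20446106,  0.64008276, -0.74060093],
       [ 0.00712472, -0.75559085, -0.65500512]])}
```

View pics/top0.png

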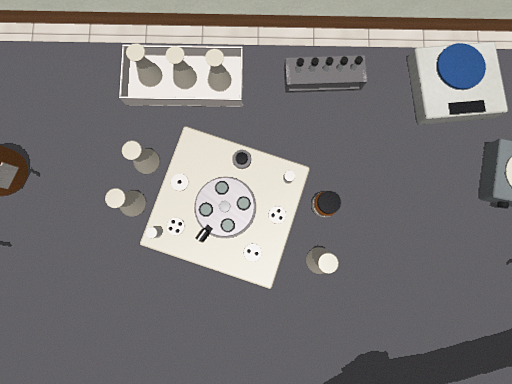

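View pics/side0.png

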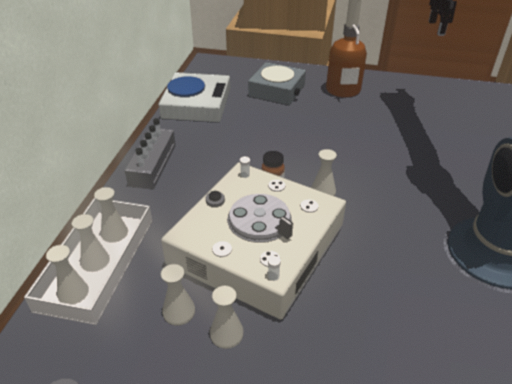

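The top view shows the wheel at about (225,207), the tab at (204,233), the key at (241,158), and the three-dot label probably at (277,214). I'll zoom in to confirm and then measure.

```bash
cat > h.py <<'E'
import cv2,numpy as np
from rig import *
def ray(n,uv,z):
    p=camera_params(n);d=p['rotation']@np.linalg.inv(p['K'])@np.array([uv[0],uv[1],1.])
    return p['position']+d*(z-p['position'][2])/d[2]
def proj(n,X):
    p=camera_params(n);c=p['K']@(p['rotation'].T@(np.asarray(X)-p['position']));return c[:2]/c[2]
def zoom(im,x0,y0,w,h,k,fn):
    cv2.imwrite(fn,cv2.cvtColor(cv2.resize(im[y0:y0+h,x0:x0+w],None,fx=k,fy=k,interpolation=cv2.INTER_CUBIC),cv2.COLOR_RGB2BGR))
E
python3 - <<'E'
from h import *
t=np.load('top0.npz')['im'];s=np.load('side0.npz')['im']
zoom(t,130,115,200,180,4,'pics/top0z.png');zoom(s,160,140,200,150,4,'pics/side0z.png')
hsv=cv2.cvtColor(t,cv2.COLOR_RGB2HSV)
# neutral white: low saturation, bright
for thr in (12,):
    m=((hsv[...,1]<thr)&(hsv[...,2]>215)).astype(np.uint8)
    m[:115]=0;m[295:]=0;m[:,:130]=0;m[:,330:]=0
    cs,_=cv2.findContours(m,cv2.RETR_EXTERNAL,cv2.CHAIN_APPROX_NONE)
    for c in cs:
        if cv2.contourArea(c)>25:
            (x,y),r=cv2.minEnclosingCircle(c);print(cv2.contourArea(c),x,y,r,ray('top',(x,y),.095))
for u,v in [(180,182),(176,227),(225,207),(150,200),(225,190),(212,205)]: print((u,v),t[v,u],hsv[v,u])
E
```

```text
220.5 252.5 252.0 9.013978004455566 [0.42978745 0.03989978 0.095     ]
73.0 150.56060791015625 232.28787231445312 5.30620813369751 [0.47142727 0.26580161 0.095     ]
213.0 174.77906799316406 225.96511840820312 8.763333320617676 [0.4857416  0.21302503 0.095     ]
208.5 276.7149658203125 214.4719696044922 8.662243843078613 [ 0.51306206 -0.01347019  0.095     ]
2464.0 224.40066528320312 206.52081298828125 28.78840446472168 [0.5299597  0.10398833 0.095     ]
202.0 179.02113342285156 181.94366455078125 8.544313430786133 [0.58476655 0.20748031 0.095     ]
67.5 289.25 175.25 5.062214374542236 [ 0.60262315 -0.04189885  0.095     ]
(180, 182) [10 11 16] [115  96  16]
(176, 227) [247 246 243] [ 23   4 247]
(225, 207) [218 217 218] [150   1 218]
(150, 200) [104 100 106] [140  14 106]
(225, 190) [160 172 167] [ 78  18 172]
(212, 205) [220 212 215] [169   9 220]
```

View pics/top0z.png

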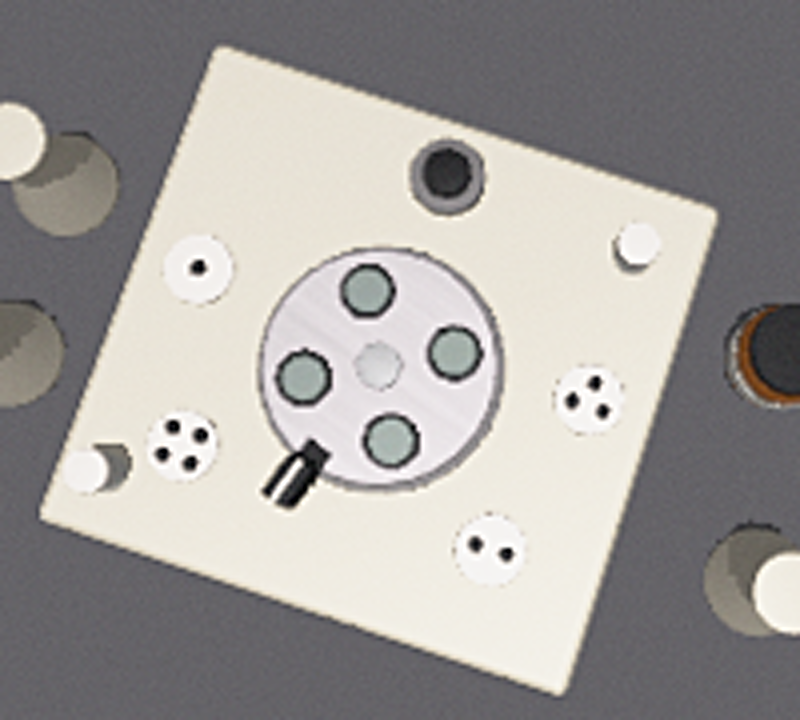

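View pics/side0z.png

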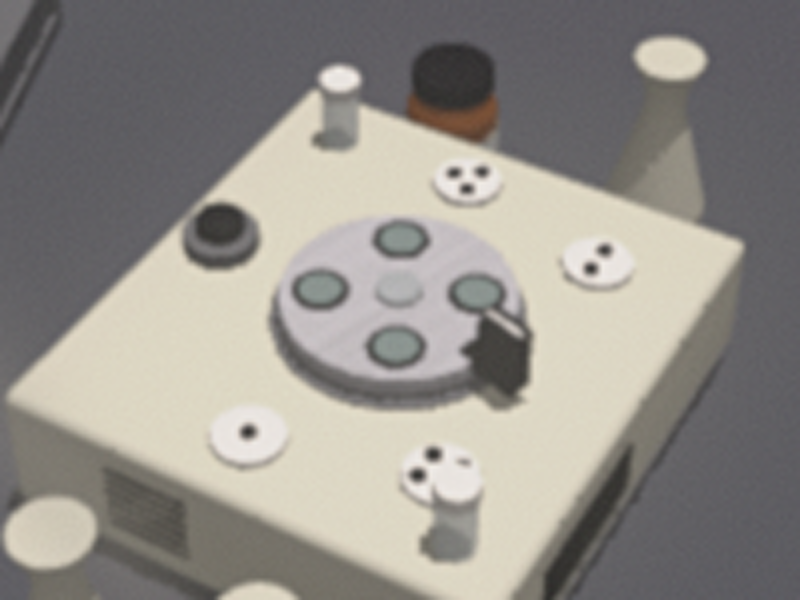

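The zooms confirm it. The three-dot label is at px (277,215), on the wheel's right, and two dots lies between it and the tab at (204,233). The tab must go counter-clockwise by about 2 rad. Next I'll fit the axis, yaw, tab angle and key.

```bash
cat >> h.py <<'E'
from scipy.optimize import least_squares
def labels(im,n='top'):
    hsv=cv2.cvtColor(im,cv2.COLOR_RGB2HSV)
    m=((hsv[...,1]<14)&(hsv[...,2]>212)).astype(np.uint8)
    cs,_=cv2.findContours(m,cv2.RETR_EXTERNAL,cv2.CHAIN_APPROX_NONE)
    out=[]
    for c in cs:
        h=cv2.convexHull(c);a=cv2.contourArea(h)
        if 150<a<320:
            M=cv2.moments(h);out.append(ray(n,(M['m10']/M['m00'],M['m01']/M['m00']),.095))
    return np.array(out)
E
python3 - <<'E'
from h import *
t=np.load('top0.npz')['im'];s=np.load('side0.npz')['im']
L=labels(t);L=L[np.hypot(L[:,0]-.53,L[:,1]-.1)<.2];print(L)
f=lambda p:np.hypot(L[:,0]-p[0],L[:,1]-p[1])-.118
r=least_squares(f,[.53,.1]);A=r.x;print('axis',A,r.fun)
ang=np.arctan2(L[:,1]-A[1],L[:,0]-A[0]);print('world angles',ang)
# wheel centre from contour at z=.108
hsv=cv2.cvtColor(t,cv2.COLOR_RGB2HSV)
g=cv2.cvtColor(t,cv2.COLOR_RGB2GRAY)
m=(g<90).astype(np.uint8);m[:115]=0;m[295:]=0;m[:,:150]=0;m[:,:]*=1
cs,_=cv2.findContours(m,cv2.RETR_EXTERNAL,cv2.CHAIN_APPROX_NONE)
for c in cs:
    M=cv2.moments(c)
    if 30<M['m00']<400: 
        u=(M['m10']/M['m00'],M['m01']/M['m00']);print('dark',M['m00'],u,ray('top',u,.14)[:2],ray('top',u,.11)[:2],cv2.boundingRect(c))
for n,im in(('top',t),('side',s)): print(n,proj(n,[*A,.113]))
ks=[(ray('top',(241.6,158.2),z)) for z in(.1,.11,.12)];print(ks)
d=np.load('top0.npz')['d'];p=camera_params('top')
for (u,v) in [(242,158),(241,159),(225,207),(250,230),(204,233),(202,235),(230,270)]:
    X=p['position']+d[v,u]*(p['rotation']@np.linalg.inv(p['K'])@[u,v,1.]);print((u,v),X)
E
```

```text
[[ 0.4855188   0.21292941  0.095     ]
 [ 0.51307827 -0.01426209  0.095     ]
 [ 0.58501307  0.20761503  0.095     ]]
axis [0.52941719 0.10314027] [0.00024011 0.00053386 0.00034642]
world angles [ 1.95116718 -1.70907845  1.08176347]
dark 78.0 (204.97008547008545, 232.90598290598288) [0.47003655 0.13950334] [0.47061736 0.14366113] (196, 225, 16, 17)
dark 121.0 (243.1969696969697, 202.8305785123967) [0.53407051 0.06031927] [0.53711195 0.06143426] (237, 197, 14, 13)
dark 103.5 (241.3832528180354, 157.85185185185185) [0.63172651 0.0656467 ] [0.63852057 0.06696641] (236, 152, 12, 13)
top [224.07521722 206.02124835]
side [258.79528197 211.99149315]
[array([0.63998199, 0.06690192, 0.1       ]), array([0.63772709, 0.06646816, 0.11      ]), array([0.6354722 , 0.06603441, 0.12      ])]
(242, 158) [0.63809743 0.06555933 0.11043536]
(241, 159) [0.63516149 0.06764161 0.11320803]
(225, 207) [0.52709493 0.10088975 0.11507488]
(250, 230) [0.47818829 0.04608977 0.08924486]
(204, 233) [0.46983486 0.14158683 0.13956989]
(202, 235) [0.46563305 0.14553683 0.14031123]
(230, 270) [0.39010374 0.08920673 0.08830093]
```

```bash
cat >> h.py <<'E'
A=np.array([.52942,.10314]);PHI0=2.828;TGT=4.574
KEY=A+.115*np.array([np.cos(PHI0-np.pi),np.sin(PHI0-np.pi)])
def R(a,s=1):   # tool x down, tool z radial (world angle a), s=+-1
    x=np.array([0,0,-1.]);z=s*np.array([np.cos(a),np.sin(a),0]);return np.column_stack([x,np.cross(z,x),z])
def P(a,off,z,r=.078): # off: tangential offset, + = ccw, from radial line at angle a
    return np.array([A[0]+r*np.cos(a)-off*np.sin(a),A[1]+r*np.sin(a)+off*np.cos(a),z])
E
python3 - <<'E'
from h import *
for s in(1,-1):
  for a in np.linspace(2.3,4.6,7):
    q=inverse_kinematics(P(a,-.019,.143),R(a,s));print(s,round(a,2),None if q is None else np.round(q,2))
for a in np.linspace(-3.14,3.14,9):
    q=inverse_kinematics([*KEY,.13],R(a));print('key',round(a,2),None if q is None else np.round(q,2))
E
```

```text
1 2.3 [ 0.45  0.6  -1.17  1.94  0.64  1.05  1.29]
1 2.68 [ 0.49  0.54 -1.17  2.    0.59  1.    1.71]
1 3.07 [ 0.56  0.49 -1.17  2.05  0.55  0.96  2.17]
1 3.45 [-1.2   0.39  1.13  2.16 -0.46  0.87 -2.63]
1 3.83 [-1.    0.31  0.93  2.15 -0.34  0.83 -2.32]
1 4.22 [ 0.37  0.32 -0.65  2.05  0.25  0.85 -2.49]
1 4.6 [ 0.43  0.37 -0.69  1.99  0.3   0.88 -2.11]
-1 2.3 [ 0.36  0.51 -1.02  1.94  0.53  0.98 -1.75]
-1 2.68 [ 0.43  0.48 -1.07  2.    0.52  0.96 -1.36]
-1 3.07 [ 0.53  0.46 -1.12  2.05  0.52  0.94 -0.94]
-1 3.45 [ 0.64  0.47 -1.18  2.07  0.54  0.95 -0.52]
-1 3.83 [ 0.71  0.48 -1.19  2.07  0.55  0.96 -0.08]
-1 4.22 [ 0.75  0.52 -1.19  2.03  0.59  0.99  0.33]
-1 4.6 [ 0.76  0.57 -1.19  1.98  0.63  1.03  0.73]
key -3.14 [ 0.56  0.83 -1.18  1.67  0.81  1.22  2.33]
key -2.36 [-0.67  0.6   0.72  1.74 -0.46  0.98 -2.12]
key -1.57 [ 0.27  0.59 -0.63  1.68  0.4   1.   -2.07]
key -0.79 [ 0.34  0.63 -0.75  1.68  0.48  1.03 -1.35]
key 0.0 [ 0.35  0.63 -0.76  1.68  0.49  1.04 -0.58]
key 0.79 [ 0.38  0.65 -0.81  1.68  0.53  1.05  0.18]
key 1.57 [ 0.41  0.67 -0.87  1.67  0.57  1.07  0.93]
key 2.36 [ 0.56  0.83 -1.18  1.67  0.81  1.22  1.54]
key 3.14 [ 0.56  0.83 -1.18  1.67  0.81  1.22  2.33]
```

Run:
```python
from h import *
a=2.57
command_gripper(0.0,20)
p=sense()['position'];move_l([p[0],p[1],.30],feed=.2)
movep(P(a,-.045,.28),R(a,-1))
movep(P(a,-.045,.20),R(a,-1))
s=sense();print(s['time_s'],s['position'],s['finger_gap'],s['wrist_force'])
for n in ("top","side"):
    im,d=camera(n); np.savez(f"{n}1.npz",im=im,d=d)
    zoom(im,130,90,256,192,3,f'pics/{n}1.png')
tip=s['position']-[0,0,.025]
print('tip proj side',proj('side',tip),(proj('side',tip)-[130,90])*3)
```

```text
4.975 [0.48827137 0.18325128 0.20019651] -1.8616566315682286e-05 [ 0.12217204  0.36279369 -0.14637677]
tip proj side [271.45916509 219.23468217] [424.37749526 387.70404651]
```

View pics/side1.png

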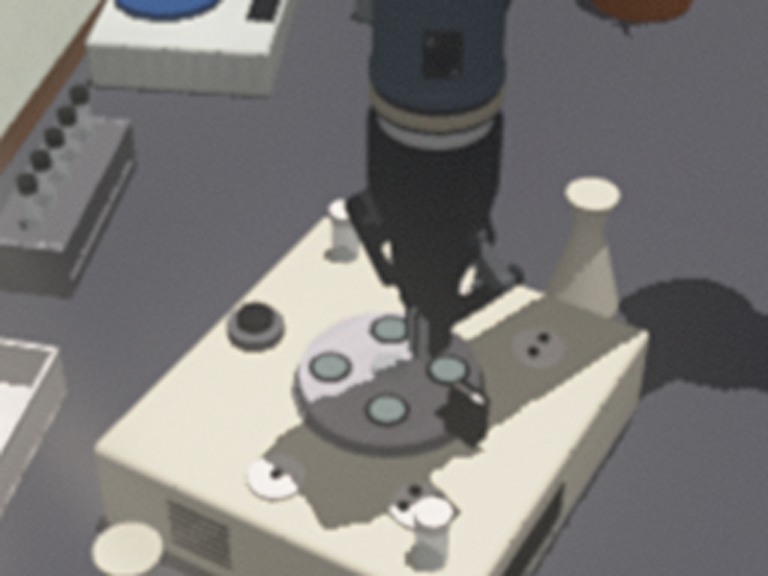

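View pics/top1.png

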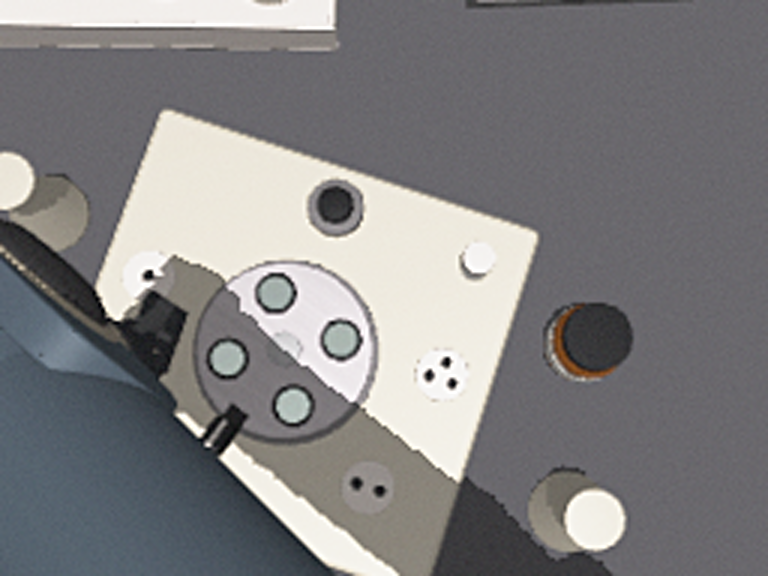

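Run:
```python
from h import *
z=np.load('side1.npz');im=z['im'];d=z['d']
b=np.clip(im.astype(float)*2.2,0,255).astype(np.uint8)
zoom(b,225,150,90,90,7,'pics/side1c.png')
p=camera_params('side')
for v in range(180,226,4):
    o=[]
    for u in (266,269,272,275,278):
        X=p['position']+d[v,u]*(p['rotation']@np.linalg.inv(p['K'])@[u,v,1.]);o.append(tuple(np.round(X,3)))
    print(v,*[tuple(map(float,x)) for x in o])
```

```text
180 (0.498, 0.194, 0.279) (0.492, 0.202, 0.287) (0.486, 0.205, 0.29) (0.481, 0.206, 0.292) (0.476, 0.203, 0.29)
184 (0.499, 0.189, 0.265) (0.492, 0.201, 0.277) (0.486, 0.205, 0.281) (0.481, 0.203, 0.28) (0.476, 0.197, 0.276)
188 (0.499, 0.191, 0.258) (0.494, 0.189, 0.258) (0.487, 0.199, 0.266) (0.481, 0.2, 0.269) (0.478, 0.188, 0.259)
192 (0.498, 0.192, 0.249) (0.493, 0.19, 0.248) (0.486, 0.2, 0.258) (0.481, 0.201, 0.26) (0.475, 0.2, 0.26)
196 (0.499, 0.19, 0.238) (0.492, 0.195, 0.244) (0.486, 0.199, 0.248) (0.481, 0.197, 0.248) (0.473, 0.211, 0.261)
200 (0.498, 0.191, 0.229) (0.492, 0.194, 0.233) (0.487, 0.195, 0.235) (0.481, 0.198, 0.239) (0.476, 0.192, 0.234)
204 (0.498, 0.19, 0.219) (0.492, 0.192, 0.222) (0.486, 0.195, 0.226) (0.48, 0.199, 0.23) (0.476, 0.187, 0.22)
208 (0.517, 0.084, 0.11) (0.492, 0.194, 0.213) (0.486, 0.194, 0.214) (0.48, 0.198, 0.219) (0.492, 0.077, 0.108)
212 (0.516, 0.093, 0.107) (0.509, 0.091, 0.106) (0.503, 0.092, 0.108) (0.496, 0.093, 0.111) (0.49, 0.092, 0.111)
216 (0.513, 0.108, 0.109) (0.507, 0.104, 0.107) (0.5, 0.106, 0.11) (0.494, 0.103, 0.108) (0.488, 0.103, 0.11)
220 (0.511, 0.119, 0.108) (0.505, 0.116, 0.106) (0.498, 0.116, 0.107) (0.492, 0.116, 0.109) (0.486, 0.115, 0.11)
224 (0.508, 0.134, 0.111) (0.502, 0.13, 0.108) (0.496, 0.13, 0.11) (0.49, 0.128, 0.109) (0.484, 0.124, 0.106)
```

View pics/side1c.png

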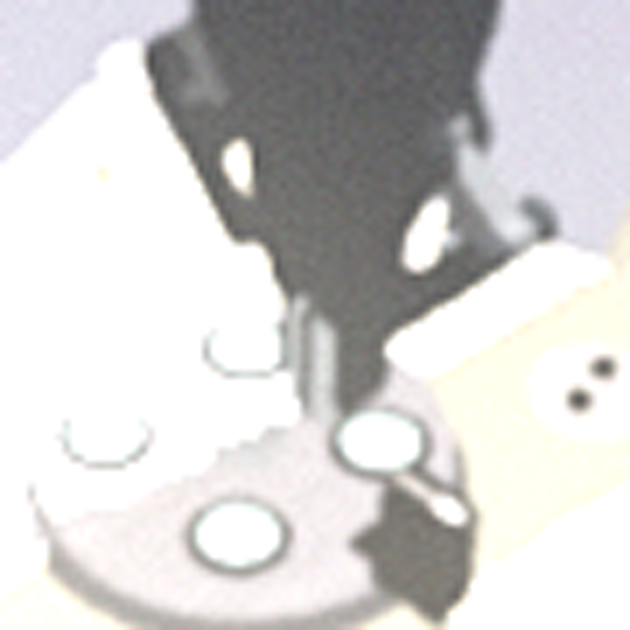

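The fingertip ends at side px (271,209), about z = 0.208. The stated 25 mm offset puts it near 0.175. I'll go lower, still safe under either value, and measure again.

Run:
```python
from h import *
a=2.57
print(move_l(P(a,-.045,.155),feed=.08,until_force=4))
sleep(.3)
s=sense();print(s['time_s'],s['position'],s['tcp_rot'].round(3).tolist(),s['finger_gap'],s['wrist_force'])
im,d=camera('side');np.savez("side2.npz",im=im,d=d)
b=np.clip(im.astype(float)*2.2,0,255).astype(np.uint8)
zoom(b,225,150,90,90,7,'pics/side2c.png')
for k in (0,.025): print(k,(proj('side',s['position']-[0,0,k])-[225,150])*7)
p=camera_params('side')
for v in range(212,240,2):
    print(v,*[tuple(map(float,np.round(p['position']+d[v,u]*(p['rotation']@np.linalg.inv(p['K'])@[u,v,1.]),3))) for u in (268,271,274,277)])
```

```text
False
6.0833 [0.48835924 0.18324979 0.15533426] [[0.001, 0.541, 0.841], [0.0, 0.841, -0.541], [-1.0, 0.0, 0.001]] -0.0002589443603528851 [ 0.73761038 -0.56700698 -0.18341404]
0 [323.2234689  536.32232499]
0.025 [321.17799479 599.45650373]
212 (0.494, 0.189, 0.198) (0.487, 0.199, 0.209) (0.481, 0.202, 0.212) (0.476, 0.199, 0.211)
214 (0.494, 0.193, 0.197) (0.487, 0.2, 0.204) (0.481, 0.2, 0.206) (0.475, 0.202, 0.209)
216 (0.494, 0.191, 0.19) (0.487, 0.196, 0.196) (0.482, 0.195, 0.196) (0.477, 0.186, 0.189)
218 (0.494, 0.192, 0.185) (0.487, 0.194, 0.189) (0.482, 0.192, 0.188) (0.476, 0.193, 0.19)
220 (0.493, 0.192, 0.181) (0.487, 0.194, 0.184) (0.481, 0.195, 0.186) (0.476, 0.191, 0.183)
222 (0.493, 0.191, 0.174) (0.487, 0.194, 0.178) (0.482, 0.194, 0.179) (0.477, 0.187, 0.174)
224 (0.493, 0.194, 0.171) (0.487, 0.195, 0.174) (0.481, 0.194, 0.174) (0.476, 0.191, 0.172)
226 (0.493, 0.192, 0.165) (0.487, 0.195, 0.169) (0.481, 0.197, 0.172) (0.484, 0.136, 0.112)
228 (0.502, 0.141, 0.107) (0.487, 0.194, 0.163) (0.49, 0.136, 0.105) (0.483, 0.14, 0.111)
230 (0.501, 0.147, 0.107) (0.495, 0.144, 0.106) (0.488, 0.147, 0.111) (0.482, 0.144, 0.109)
232 (0.5, 0.151, 0.106) (0.493, 0.153, 0.11) (0.487, 0.151, 0.109) (0.377, 0.852, 0.826)
234 (0.499, 0.156, 0.105) (0.493, 0.154, 0.104) (0.487, 0.151, 0.103) (0.482, 0.143, 0.096)
236 (0.498, 0.159, 0.103) (0.493, 0.154, 0.098) (0.488, 0.147, 0.094) (0.482, 0.144, 0.091)
238 (0.499, 0.155, 0.093) (0.493, 0.153, 0.092) (0.487, 0.153, 0.093) (0.481, 0.151, 0.092)
```

View pics/side2c.png

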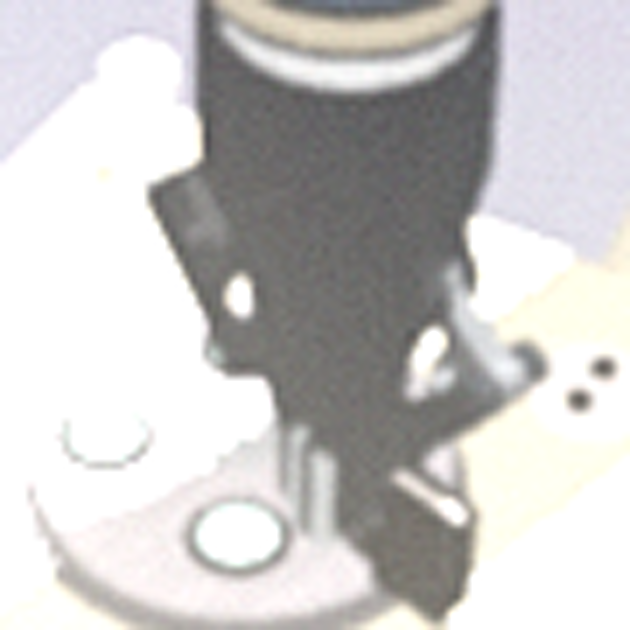

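Run:
```python
from h import *
a=2.57
for z in (.135,.12):
    print(z,move_l(P(a,-.045,z),feed=.04,until_force=3))
sleep(.2)
s=sense();print(s['time_s'],s['position'],s['wrist_force'])
p=camera_params('side')
im,d=camera('side');np.savez("side3.npz",im=im,d=d)
t,_=camera('top');zoom(t,160,160,120,100,6,'pics/top3c.png')
b=np.clip(im.astype(float)*2.2,0,255).astype(np.uint8)
zoom(b,225,170,90,90,7,'pics/side3c.png')
for v in range(224,248,2):
    print(v,*[tuple(map(float,np.round(p['position']+d[v,u]*(p['rotation']@np.linalg.inv(p['K'])@[u,v,1.]),3))) for u in (268,271,274,277)])
```

```text
0.135 False
0.12 False
7.5083 [0.48828975 0.18325398 0.12017276] [0.42819164 0.13507414 0.45725441]
224 (0.494, 0.187, 0.165) (0.487, 0.195, 0.174) (0.48, 0.2, 0.18) (0.475, 0.199, 0.18)
226 (0.493, 0.19, 0.162) (0.486, 0.202, 0.175) (0.48, 0.2, 0.175) (0.474, 0.205, 0.181)
228 (0.493, 0.193, 0.16) (0.486, 0.197, 0.166) (0.481, 0.197, 0.166) (0.473, 0.208, 0.179)
230 (0.493, 0.19, 0.151) (0.486, 0.196, 0.159) (0.481, 0.196, 0.16) (0.473, 0.205, 0.171)
232 (0.493, 0.192, 0.148) (0.486, 0.196, 0.154) (0.481, 0.195, 0.154) (0.475, 0.19, 0.15)
234 (0.493, 0.192, 0.143) (0.486, 0.196, 0.148) (0.48, 0.196, 0.15) (0.475, 0.191, 0.146)
236 (0.493, 0.192, 0.137) (0.486, 0.194, 0.141) (0.48, 0.195, 0.143) (0.475, 0.191, 0.14)
238 (0.493, 0.192, 0.131) (0.486, 0.195, 0.136) (0.48, 0.197, 0.139) (0.48, 0.153, 0.094)
240 (0.498, 0.161, 0.093) (0.486, 0.193, 0.129) (0.486, 0.156, 0.091) (0.48, 0.155, 0.091)
242 (0.497, 0.163, 0.089) (0.491, 0.162, 0.089) (0.485, 0.162, 0.091) (0.479, 0.159, 0.089)
244 (0.496, 0.171, 0.092) (0.491, 0.165, 0.087) (0.484, 0.168, 0.092) (0.478, 0.166, 0.091)
246 (0.495, 0.175, 0.09) (0.489, 0.176, 0.092) (0.483, 0.173, 0.091) (0.477, 0.17, 0.09)
```

View pics/side3c.png

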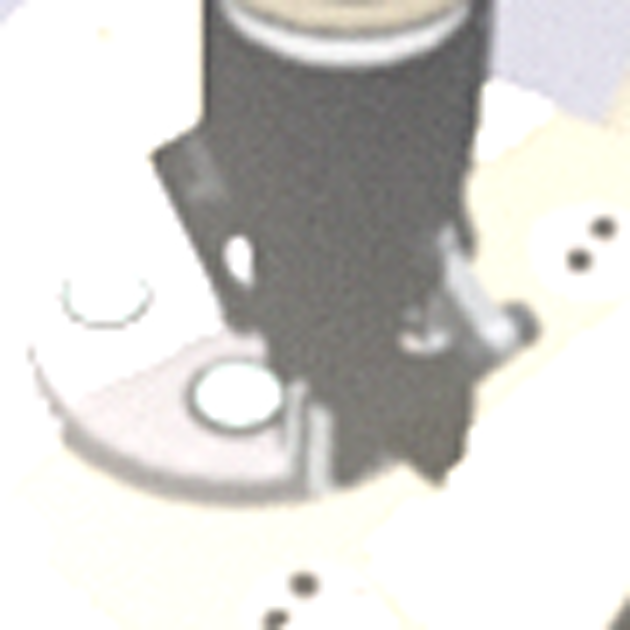

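View pics/top3c.png

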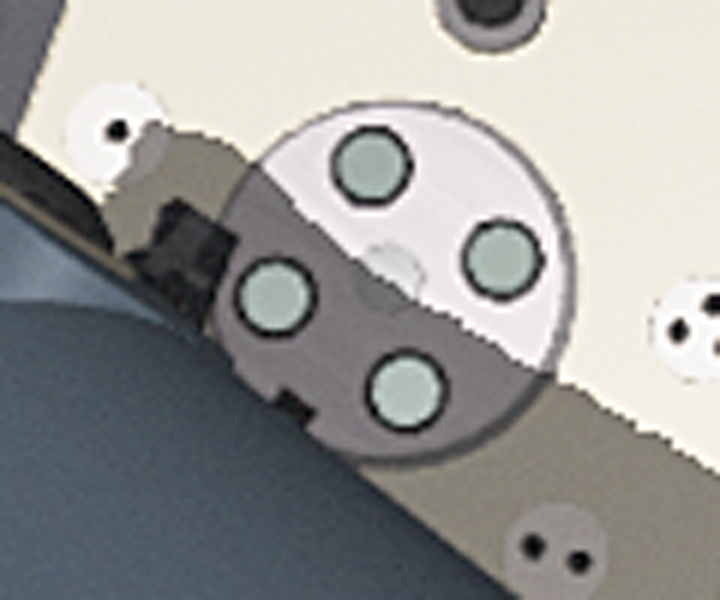

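The fingertip is consistently about 8 mm above the reported TCP height (0.129 at TCP 0.120), with no contact. So I'll use TCP z = 0.110, which puts the tip near 0.118, and push round to just short of the label.

Run:
```python
from h import *
a=2.57
print(move_l(P(a,-.045,.110),feed=.04,until_force=3))
move_l(P(a,-.019,.110),R(a,-1),feed=.04)
s0=sense();print(s0['time_s'],s0['wrist_force'])
for b in np.linspace(a,TGT-.10,14)[1:]:
    move_l(P(b,-.019,.110),R(b,-1),feed=.06)
    s=sense();print(round(b,2),round(s['time_s'],2),s['wrist_force'].round(2),(s['position']-P(b,-.019,.11)).round(4))
im,d=camera('top');np.savez("top4.npz",im=im,d=d);zoom(im,130,115,200,180,4,'pics/top4.png')
im,d=camera('side');zoom(im,160,120,200,150,4,'pics/side4.png');np.savez("side4.npz",im=im,d=d)
```

```text
False
8.8083 [ 0.07616772  0.26168952 -0.24866635]
2.72 9.15 [ 0.37 -0.51  0.2 ] [ 0.0001 -0.0001 -0.    ]
2.86 9.49 [-1.56 -0.27  0.13] [ 0.0002  0.     -0.    ]
3.01 9.83 [ 0.14 -0.03  1.39] [0.0002 0.0001 0.    ]
3.16 10.18 [-0.02  0.33 -0.21] [0.0002 0.0001 0.    ]
3.3 10.52 [0.48 0.2  0.37] [0.0002 0.0002 0.0001]
3.45 10.86 [ 0.48  0.59 -0.47] [0.0002 0.0002 0.    ]
3.6 11.2 [ 0.25  0.33 -0.68] [0.0002 0.0003 0.0001]
3.74 11.54 [ 0.36  0.33 -0.84] [0.0001 0.0003 0.0001]
3.89 11.88 [-0.55  1.14 -0.23] [0.0001 0.0003 0.0001]
4.03 12.22 [ 0.47 -0.8   0.21] [0.     0.0004 0.0001]
4.18 12.57 [-1.1   1.12  0.59] [-0.      0.0004  0.0001]
4.33 12.91 [-0.84 -0.29 -0.67] [-0.0001  0.0004  0.0001]
4.47 13.25 [-0.2  -0.35  0.85] [-0.0002  0.0004  0.    ]
```

View pics/top4.png

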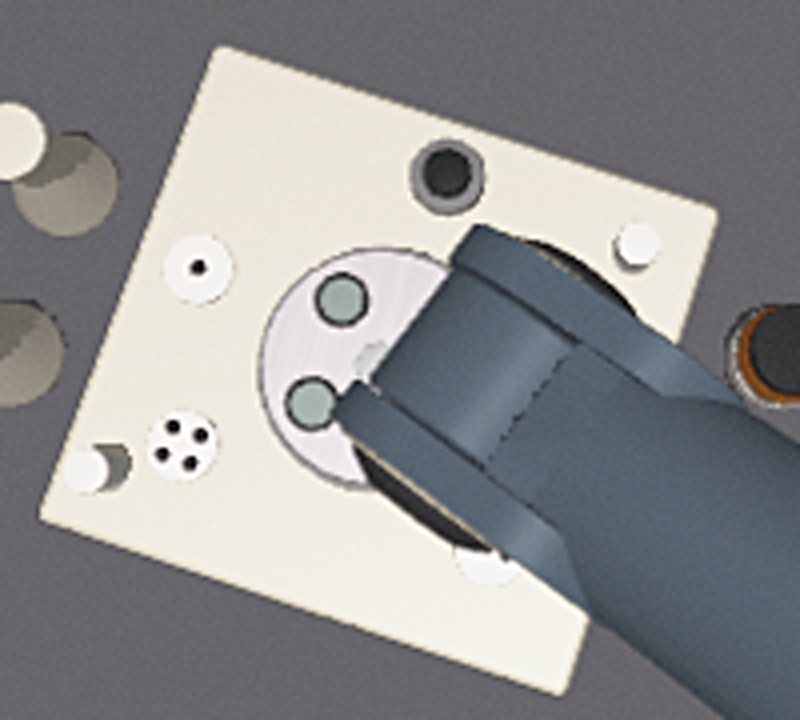

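View pics/side4.png

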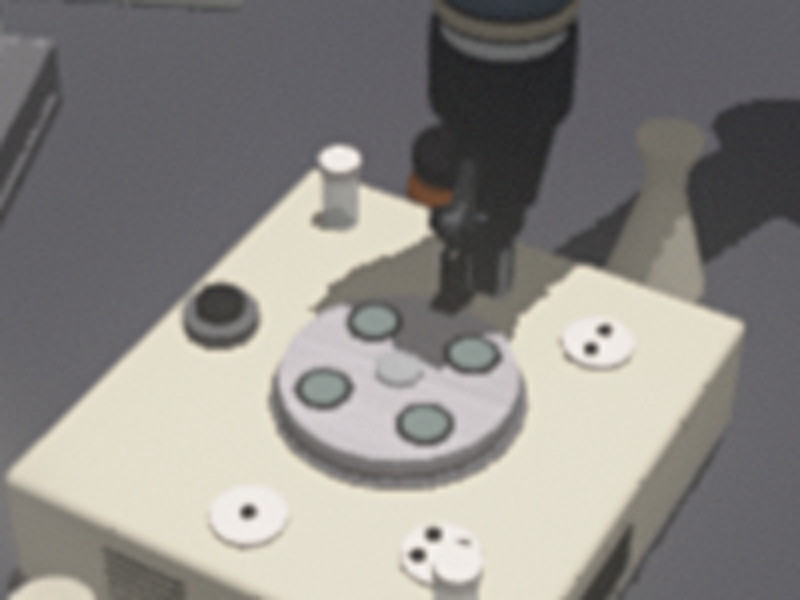

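```bash
cat >> h.py <<'E'
def meas(tag):
    im,d=camera('top');np.savez(f"top{tag}.npz",im=im,d=d);zoom(im,240,180,60,70,10,f'pics/top{tag}.png')
    im,d=camera('side');np.savez(f"side{tag}.npz",im=im,d=d);zoom(im,250,150,80,60,10,f'pics/side{tag}.png')
E
python3 - <<'E'
from h import *
b=TGT-.10
move_l(P(b,-.04,.110),feed=.1)
move_l(P(b,-.04,.25),feed=.25)
movep([.36,-.27,.27],R(b,-1))
meas('5');print(sense()['time_s'])
E
```

```text
15.7583
```

View pics/top5.png

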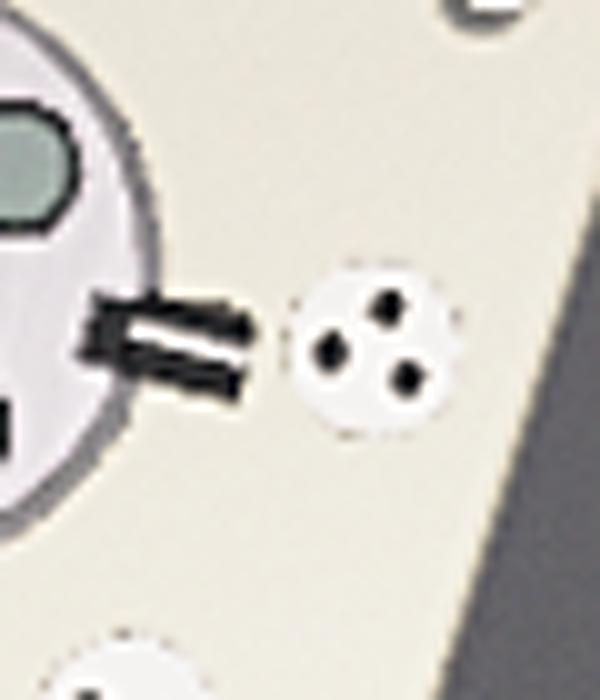

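View pics/side5.png

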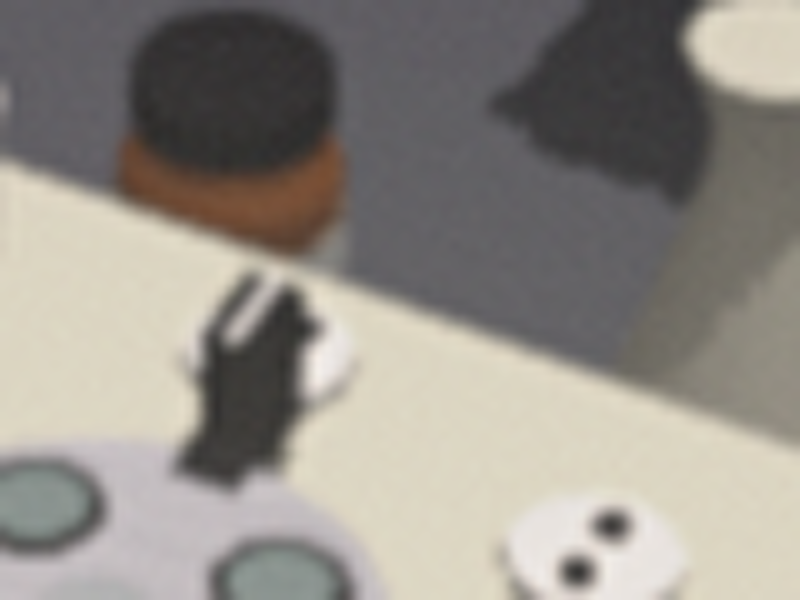

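```bash
cat >> h.py <<'E'
def tabang(tag,n,guess):
    im=np.load(f'{n}{tag}.npz')['im']
    x0,y0=np.round(proj(n,P(guess,0,.14))).astype(int)-14
    k=8;c=cv2.resize(im[y0:y0+28,x0:x0+28],None,fx=k,fy=k,interpolation=cv2.INTER_CUBIC)
    g=cv2.cvtColor(c,cv2.COLOR_RGB2GRAY)
    # tab body = dark; line = bright inside hull of dark
    dk=(g<95).astype(np.uint8)
    cs,_=cv2.findContours(dk,cv2.RETR_EXTERNAL,cv2.CHAIN_APPROX_NONE)
    pc=(np.array(proj(n,P(guess,0,.14)))-[x0,y0])*k
    cs=[q for q in cs if cv2.contourArea(q)>1500 and abs(cv2.pointPolygonTest(q,tuple(map(float,pc)),True))<40]
    h=np.zeros_like(dk);cv2.fillPoly(h,[cv2.convexHull(np.vstack(cs))],1)
    h=cv2.erode(h,np.ones((5,5)))
    w=((g>120)&(h>0)).astype(np.uint8)
    nl,lab,st,ce=cv2.connectedComponentsWithStats(w)
    i=1+np.argmax(st[1:,4]);ys,xs=np.nonzero(lab==i)
    W=np.array([ray(n,((x+.5)/k-.5+x0,(y+.5)/k-.5+y0),.14)[:2] for x,y in zip(xs,ys)])
    m=W.mean(0);u=np.linalg.svd(W-m)[2][0] if len(W)<3000 else np.linalg.eigh(np.cov((W-m).T))[1][:,1]
    v=m-A; u=u*np.sign(u@v)
    vis=c.copy();vis[lab==i]=[255,0,0];cv2.imwrite(f'pics/line_{n}{tag}.png',cv2.cvtColor(vis,cv2.COLOR_RGB2BGR))
    print(n,'mid',m,'r',np.hypot(*v),'ang',np.arctan2(v[1],v[0])%(2*np.pi),'dir',np.arctan2(u[1],u[0])%(2*np.pi),'len',np.ptp((W-m)@u),'n',len(W))
E
python3 - <<'E'
from h import *
for n in('top','side'): tabang('5',n,4.47)
L=labels(np.load('top5.npz')['im']);L=L[np.hypot(L[:,0]-A[0],L[:,1]-A[1])<.15]
print(L,np.arctan2(L[:,1]-A[1],L[:,0]-A[0])%(2*np.pi),np.hypot(L[:,0]-A[0],L[:,1]-A[1]))
Ls=labels(np.load('side5.npz')['im'],'side');print(Ls)
s=np.load('side5.npz')['im'];a=cv2.imread('pics/line_top5.png');b=cv2.imread('pics/line_side5.png');cv2.imwrite('pics/l5.png',np.hstack([a,b]))
E
```

```text
top mid [0.51110036 0.02814734] r 0.07719785620158401 ang 4.472795602440426 dir 4.4548913168839395 len 0.025589108315915494 n 1756
side mid [0.51103892 0.03075636] r 0.07468102121295446 ang 4.46370582445972 dir 4.28847253361243 len 0.015912927484212233 n 448
[[ 0.48564777  0.21257118  0.095     ]
 [ 0.51337564 -0.0142288   0.095     ]
 [ 0.5851129   0.2077007   0.095     ]] [1.95130077 4.5765307  1.08138125] [0.1178609  0.11846036 0.11846788]
[[0.79235501 0.38122681 0.095     ]
 [0.8609246  0.3797295  0.095     ]
 [0.84510504 0.30731916 0.095     ]
 [0.58456208 0.20390624 0.095     ]]
```

View pics/l5.png

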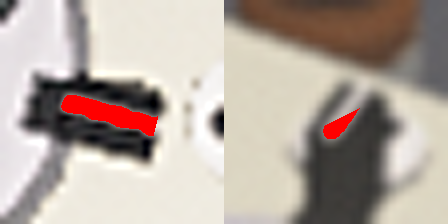

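The tab is at 4.473 and the commanded pusher angle was 4.474, so the contact geometry is right. The label is at 4.575. Next is the last small push and another look.

Run:
```python
from h import *
b=TGT-.10;c=4.578
movep(P(b,-.04,.22),R(b,-1))
move_l(P(b,-.04,.110),feed=.2)
move_l(P(b,-.020,.110),feed=.05)
move_l(P(c,-.019,.110),R(c,-1),feed=.03)
sleep(.1);print(sense()['wrist_force'],sense()['position']-P(c,-.019,.11))
move_l(P(c,-.04,.110),feed=.1)
move_l(P(c,-.04,.25),feed=.25)
movep([.36,-.27,.27],R(b,-1))
meas('6');print(sense()['time_s'])
tabang('6','top',c)
L=labels(np.load('top6.npz')['im']);L=L[np.hypot(L[:,0]-A[0],L[:,1]-A[1])<.15]
print(L,np.arctan2(L[:,1]-A[1],L[:,0]-A[0])%(2*np.pi))
```

```text
[0.31738101 0.4057489  0.05508997] [-1.84594619e-04  7.08567668e-05 -1.68682630e-05]
21.2167
top mid [0.51868635 0.02666211] r 0.0772274524630281 ang 4.572950078665295 dir 4.568618870523478 len 0.02556666612241196 n 1681
[[ 0.48572072  0.2126172   0.095     ]
 [ 0.51341072 -0.01426359  0.095     ]
 [ 0.58497116  0.2076009   0.095     ]] [1.95058123 4.5768638  1.08204207]
```

View pics/top6.png

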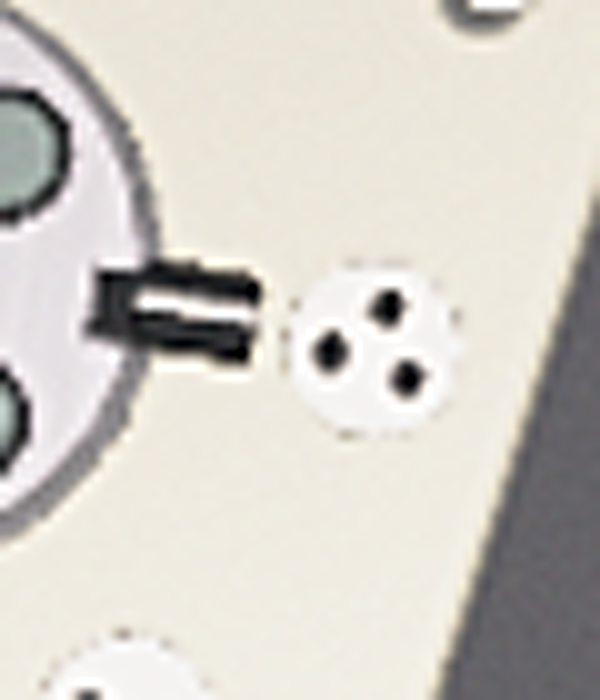

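The tab is at 4.573 and the label at 4.577, about 0.5 mm apart at the label. Now for the key, pressed in steps with a force record.

Run:
```python
from h import *
K=np.array([.6383,.0670]);print(KEY)
O=R(1.44)
movep([.60,-.02,.25],O)
movep([*K,.17],O)
move_l([*K,.116],feed=.1,until_force=4)
s=sense();f0=s['wrist_force'][2];print(s['time_s'],s['position'],f0)
z=.116
while z>.085:
    z-=.001
    move_l([*K,z],feed=.02)
    s=sense();f=s['wrist_force'][2]-f0;print(round(z,4),round(s['position'][2],4),round(f,2))
    if f>13: break
im,d=camera('side');zoom(im,160,120,120,100,6,'pics/side7.png')
```

```text
[0.63881162 0.06766502]
23.7833 [0.63842979 0.06732463 0.11599084] 0.412841630730019
0.115 0.1155 -0.56
0.114 0.1141 -0.25
0.113 0.1129 0.48
0.112 0.1119 -0.56
0.111 0.1109 -0.97
0.11 0.1099 -0.73
0.109 0.1089 -0.26
0.108 0.1079 0.25
0.107 0.107 -0.09
0.106 0.1062 1.11
0.105 0.1051 1.83
0.104 0.1041 1.98
0.103 0.1031 2.91
0.102 0.1021 3.22
0.101 0.1011 4.55
0.1 0.1008 7.1
0.099 0.1007 12.79
0.098 0.1006 17.25
```

View pics/side7.png

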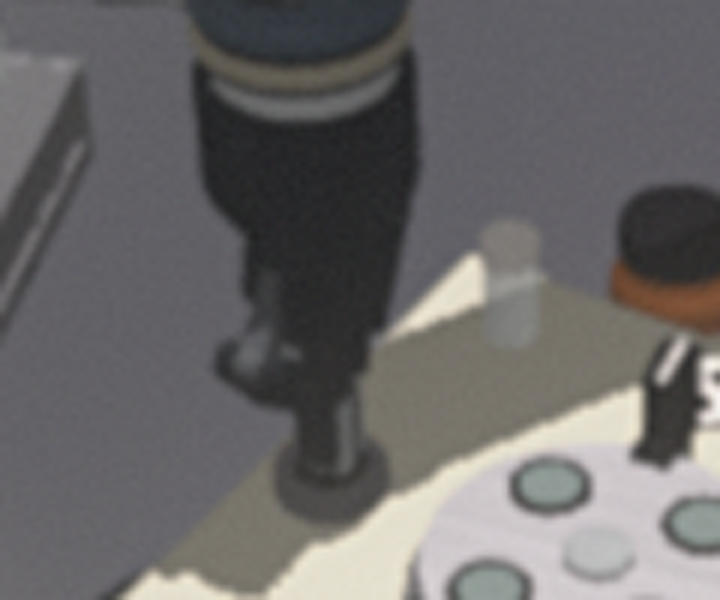

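The force rose like a spring over about 6 mm to around 5 N, then hit a hard stop, so the key bottomed out. I'll let it up and check.

Run:
```python
from h import *
sleep(.2)
K=np.array([.6383,.0670]);O=R(1.44)
move_l([*K,.125],feed=.04)
move_l([*K,.25],feed=.25)
movep([.36,-.27,.28],O)
meas('8');s=sense();print(s['time_s'],s['wrist_force'])
tabang('8','top',4.575)
z=np.load('top8.npz');im=z['im'];d=z['d'];zoom(im,100,110,240,180,3,'pics/top8w.png')
p=camera_params('top')
print(np.median([(p['position']+d[v,u]*(p['rotation']@np.linalg.inv(p['K'])@[u,v,1.]))[2] for u in range(239,245) for v in range(155,161)]), np.median([(p['position']+d[v,u]*(p['rotation']@np.linalg.inv(p['K'])@[u,v,1.]))[2] for u in range(218,222) for v in range(200,215)]))
d0=np.load('top0.npz')['d'];print('key depth change',np.median(d[155:161,239:245]),np.median(d0[155:161,239:245]))
```

```text
31.7167 [-0.33007443 -0.33039985  0.05155759]
top mid [0.51867979 0.0266727 ] r 0.07721787414986973 ang 4.572846887720633 dir 4.5675470815308055 len 0.025524177862149805 n 1683
0.11312200771454106 0.11070223377507221
key depth change 0.8244296 0.8249976
```

View pics/top8w.png

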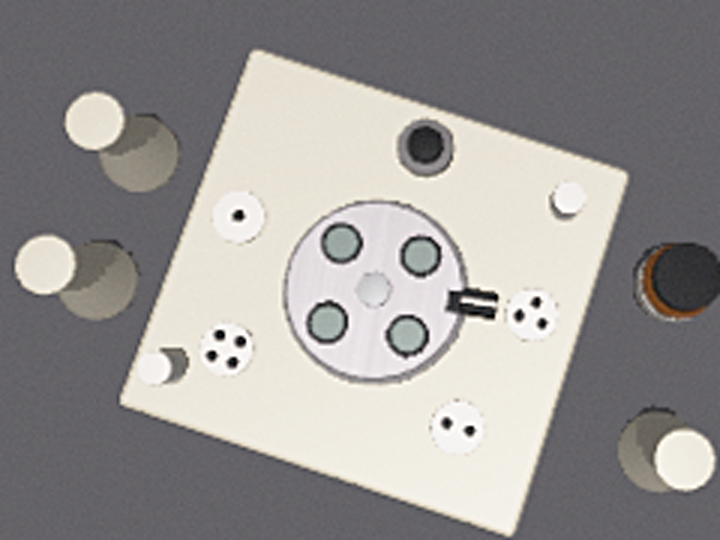

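The tab still points at three dots, the key is up, and the vials, flasks and jar are where they were. I'm handing it in.

Run:
```python
from rig import *
print(finish_job())
```

```text
the job is handed in; nothing more can be done
None
```

I pushed the tab counter-clockwise with closed fingers onto the three-dot label. I then pressed the read key to its stop, let it come up, and handed the job in at about 32 s of the 51 s allowed.

**Last checks**
- **Tab:** it is at 4.573 rad against 4.577 rad for the label's middle, about 0.5 mm apart at the label. It did not move when the key was pressed. The slope of the white line on its top read 4.568 rad, about 0.005 lower.
- **Key:** the force rose like a spring over about 6 mm to about 5 N, then hit a hard stop. I pressed to about 17 N. The depth reading shows the key back at its starting height, within 0.6 mm.
- **Wheel and bystanders:** I did not measure the wheel's lift separately. The wheel looked seated, and wrist force stayed under about 2 N while pushing. The vials, flasks and jar look unmoved in the final top view.

**Disagreements**
- **Fingertip height:** in the camera images the closed fingertips ended about 8 mm above the reported TCP height, where the spec puts them 25 mm below it. I went by the images, with guarded descents. The key's contact height agreed with the images rather than the spec.
- **Side camera:** its view of the tab's white line was only partly picked up, so I used the top view for the final angle.

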